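# Find the rocking corner of the jig plate and press its shim flat

### The arm

A 6-joint arm with a two-finger parallel gripper is mounted at the origin on a cart in front of the work surface, level with it; the furniture and walls round the work are solid. World frame = base frame: x ahead of the robot, y to its left, z up, the work surface at z = 0. Lengths are in mm, angles in rad, forces in N, time in s.
With the tool pointing down it reaches from about 300 to 1000 mm from the base axis. Payload 5.1 kg.
Tool frame: the origin (TCP) lies between the finger pads; the fingertips stand 14 mm ahead of it and the grasp point (between the pads) lies 5 mm behind it; z points along the fingers, y is the line along which they close (so a half turn about z gives the same grasp; the last joint's range is limited). The gripper opens to 95 mm and grips with 3 to 60 N. Pads are 20 mm wide; open, the fingers measure 119 mm over their backs; the gripper's body (75 mm by 180 mm) begins 59 mm behind the grasp point.
Start: joints at [1.135, 0.124, 1.65, -0, 1.367, -0.083], TCP at [224.612, 609.946, 228.656] pointing down, gripper open.
Joint ranges: [-2.61, 2.61], [-1.02, 2.33], [0.03, 2.71], [-1.35, 4.49], [0.32, 2.68], [-2.91, 2.91]. Speed limits (rad/s): [2.57, 2.57, 3.14, 3.14, 3.14, 3.14].

### API

Orientations are given as [roll, pitch, yaw] about the fixed x, y, z axes, in that order (R = Rz(yaw) Ry(pitch) Rx(roll)).
In Python, from cell import bot, cams, close_job gives the robot as it stands. The module is installed in compiled form; this text tells all that it offers.
- The arm moves only by the shell command python3 -m pendant 'ROWS'. ROWS is JSON, a list that holds one entry, the list of rows, each a list of 5 numbers: the shift along the world's x, y, z in m, then the turn about the world's z in rad, then the closure, from -1 (fully open) to 1 (shut), so that 0 is half open. A call has 1 to 5 rows; each row shifts and turns the commanded pose from where the row before left it; what a row does not reach is not made up. A row lasts 1/10 s, in which the tool goes at most 50 mm and 8.59 degrees, less where a joint would pass 70% of its speed; a pose out of reach is approached as far as the arm can. A call with a gripper value outside its range is refused whole. The fingers move at their own pace and stop on an object; the grip force is fixed at half the most. Time passes only in rows, so rows that do not move let the fingers close. It gives the time, the measured TCP pose, the force, the opening and the grip force at its end, in the units of the state.
- bot.get_state(): the state, without advancing time (a new reading comes with each control period).
- cams.capture(name): name is "side" or "top" or "wrist"; returns (picture, depth): 420x560x3 uint8, red, green, blue; 420x560 float32, mm along the optical axis (not along the pixel's ray), 0 where there is no reading.
- cams.camera_model(name): a dict with "mtx" (3x3 intrinsics, pixels), "R" (3x3) and "t" (3): a world point X has camera coordinates R X + t; the wrist camera has in their place "T_tool_cam" (4x4, takes a point from camera to tool coordinates, whose origin is the TCP and whose axes are the flange's). Camera axes: x right, y down, z forward; pixel columns grow to the right and rows downward; lengths in mm; the calibration is good to about 2 mm. A picture is of the moment at which its call begins: read the wrist's pose just before it. camera_model takes no time and is no camera call.
- close_job(): hands the job in; it is judged then, once.
The state is a dict: "clock": time; "joints": joint angles; "joint_vel": joint speeds; "joint_efforts": joint torques, N m; "tcp_pos": TCP position; "tool_rot": TCP orientation; "contact_force": force on the tool from outside, world axes, zero at the start; "wrist_torque": the same for the moment, N m; "finger_gap": finger opening in mm; "gripper_force": force on a finger pad.
Only numpy, scipy, OpenCV 4.12 (cv2) and the standard library are available. Lean on these libraries where they do the work, as an engineer would, in place of code of your own. Each camera call takes 0.05 s, during which the arm holds its last target. There are 200 camera calls.

### The job

One corner of the drill-jig plate on the bench rocks. With all shims still up, press down on the plate's corners one after another until you find the one that dips, then press the hinged shim leaf beside that corner down flat, so that the plate is firm and level there. Use only the fingertips, leave the other three shims up, do not grasp or lift anything, and do not disturb the things lying round it.

Things in the scene. Friction and masses are not known exactly. Their poses are not given: they have to be found in the camera images.
- plate: Aluminium drill-jig plate, 150 x 150 x 12 mm, top 32 mm above the bench, on a sprung pivot at its middle (dark bolt head, 9 mm high): it can only tilt. Origin at the middle, 14 mm below its top; x to the far edge, y left, z up. A foot under each corner stands firm on a hidden pad, but one foot (any of the four) hangs 5 mm above its pad.
- base: Dark steel frame under the plate, fixed to the bench: 160 x 214 mm, rim 15 mm high, and a bolt lug at the middle of its near and its far side (106 mm from the middle, 11 mm high). Origin under its middle; axes as the level plate's.
- corner_1 (a point): Point to press on the plate's top at its near left corner, 15 mm in from both edges; it dips with the plate and has its axes. If this is the loose corner, it dips 4 to 5 mm to a stop under about 4 N and springs back when let go (the opposite corner rises meanwhile); a firm corner does not give.
- corner_2 (a point): Point to press on the plate's top at its far left corner, 15 mm in from both edges; it dips with the plate and has its axes. If this is the loose corner, it dips 4 to 5 mm to a stop under about 4 N and springs back when let go (the opposite corner rises meanwhile); a firm corner does not give.
- corner_3 (a point): Point to press on the plate's top at its far right corner, 15 mm in from both edges; it dips with the plate and has its axes. If this is the loose corner, it dips 4 to 5 mm to a stop under about 4 N and springs back when let go (the opposite corner rises meanwhile); a firm corner does not give.
- corner_4 (a point): Point to press on the plate's top at its near right corner, 15 mm in from both edges; it dips with the plate and has its axes. If this is the loose corner, it dips 4 to 5 mm to a stop under about 4 N and springs back when let go (the opposite corner rises meanwhile); a firm corner does not give.
- shim_1 (a joint): Fold angle (rad) of the near left corner's steel shim leaf, 28 mm wide, 56 long, 4 thick, hinged 6 mm outside the plate's left edge, 32 mm above the bench. Start -0.08 to 0.08: slants up and outward at 49 degrees; 0.85: flat, its stop. At the loose corner it folds with about 1 N and stays, its toe filling the gap; at a firm corner its toe strikes the pad at about 0.25.
- shim_2 (a joint): Fold angle (rad) of the far left corner's steel shim leaf, 28 mm wide, 56 long, 4 thick, hinged 6 mm outside the plate's left edge, 32 mm above the bench. Start -0.08 to 0.08: slants up and outward at 49 degrees; 0.85: flat, its stop. At the loose corner it folds with about 1 N and stays, its toe filling the gap; at a firm corner its toe strikes the pad at about 0.25.
- shim_3 (a joint): Fold angle (rad) of the far right corner's steel shim leaf, 28 mm wide, 56 long, 4 thick, hinged 6 mm outside the plate's right edge, 32 mm above the bench. Start -0.08 to 0.08: slants up and outward at 49 degrees; 0.85: flat, its stop. At the loose corner it folds with about 1 N and stays, its toe filling the gap; at a firm corner its toe strikes the pad at about 0.25.
- shim_4 (a joint): Fold angle (rad) of the near right corner's steel shim leaf, 28 mm wide, 56 long, 4 thick, hinged 6 mm outside the plate's right edge, 32 mm above the bench. Start -0.08 to 0.08: slants up and outward at 49 degrees; 0.85: flat, its stop. At the loose corner it folds with about 1 N and stays, its toe filling the gap; at a firm corner its toe strikes the pad at about 0.25.
- leaf_1 (a point): Fixed in the plate: middle of the top face of the near left corner's shim leaf when that is flat (26 mm outside the hinge, 34 mm above the bench). Press straight down over this point to fold the leaf; at the start its upper face stands about 30 mm above the point, its free end (37 mm outside the hinge) about 75 mm above the bench.
- leaf_2 (a point): Fixed in the plate: middle of the top face of the far left corner's shim leaf when that is flat (26 mm outside the hinge, 34 mm above the bench). Press straight down over this point to fold the leaf; at the start its upper face stands about 30 mm above the point, its free end (37 mm outside the hinge) about 75 mm above the bench.
- leaf_3 (a point): Fixed in the plate: middle of the top face of the far right corner's shim leaf when that is flat (26 mm outside the hinge, 34 mm above the bench). Press straight down over this point to fold the leaf; at the start its upper face stands about 30 mm above the point, its free end (37 mm outside the hinge) about 75 mm above the bench.
- leaf_4 (a point): Fixed in the plate: middle of the top face of the near right corner's shim leaf when that is flat (26 mm outside the hinge, 34 mm above the bench). Press straight down over this point to fold the leaf; at the start its upper face stands about 30 mm above the point, its free end (37 mm outside the hinge) about 75 mm above the bench.
- jar: Small amber jar with dark lid, 48 mm across, 60 mm high, a bystander beyond the plate's left edge. Origin under its middle.
- offcut: Pine offcut, 40 x 90 x 25 mm, lying before the plate's near side; a bystander. Origin under its middle.
- stubby: Short black-handled screwdriver, 100 mm, lying behind the plate; a bystander. Origin under its middle.
- tape_rule: Yellow tape measure, 35 x 70 mm, 64 mm high, standing on the bench to the right of the plate; a bystander. Origin under its middle.
- yellow_driver: Yellow-handled screwdriver, 170 mm, lying on the bench to the right of the plate; a bystander. Origin under its middle.

How it is judged:
By the outcome, as a careful person would: the job done as asked, in the order asked, and still so for the second after the job is handed in, with the robot touching nothing.
It also fails if it takes over 51 s, if anything falls off the work surface, if the arm or the gripper's body presses on something with over 40 N, if the wrist force passes 120 N, or if a joint passes its speed limit or range.

## Working session

There is one attempt and no reset: what is moved stays moved. The work goes in short steps, Python scripts to look and compute and a shell command to move; the robot and the scene stay as the last step left them, time stands still between calls to the robot, and variables do not carry over. Pictures are saved under pics/ and viewed, at most 10 in all, crops included, and the job is handed in when it is done.

```bash
mkdir -p pics; cat > h.py <<'E'
import numpy as np,cv2
from cell import bot,cams
def save(n,f):
    p,d=cams.capture(n); cv2.imwrite(f'pics/{f}.png',p[:,:,::-1]); np.save(f'pics/{f}.npy',d); return p,d
def world(n,u,v,d):
    m=cams.camera_model(n);K=np.array(m['mtx'])
    c=np.linalg.inv(K)@np.array([u,v,1.])*d
    return np.array(m['R']).T@(c-np.array(m['t']))
def px(n,f,pts):
    d=np.load(f'pics/{f}.npy')
    for u,v in pts: print(u,v,world(n,u,v,np.median(d[v-1:v+2,u-1:u+2])).round(1))
E
python3 - <<'E'
from h import *
save('top','t1');save('side','s1')
print(bot.get_state())
E
```

```text
{'clock': 0.1, 'joints': array([ 1.13543249e+00,  1.24475915e-01,  1.65151006e+00, -2.11686999e-05,
        1.36749558e+00, -8.26206314e-02]), 'joint_vel': array([-0.00024435, -0.00041258, -0.00318961, -0.00137769, -0.00257976,
       -0.00028691]), 'joint_efforts': array([ 8.79206473e-04, -4.18882620e+01, -3.61095214e+01,  7.76485540e-02,
        4.61931888e-02, -5.29772979e-05]), 'tcp_pos': array([224.37312087, 609.46764134, 227.50280792]), 'tool_rot': array([-3.13970848e+00, -1.35230927e-04,  2.78885362e+00]), 'contact_force': array([ 0.89776604,  0.35373784, -0.32898735]), 'wrist_torque': array([-0.00777709, -0.01133497,  0.00108213]), 'gripper_force': 0.0, 'finger_gap': 94.84454889297932}
```

View pics/t1.png

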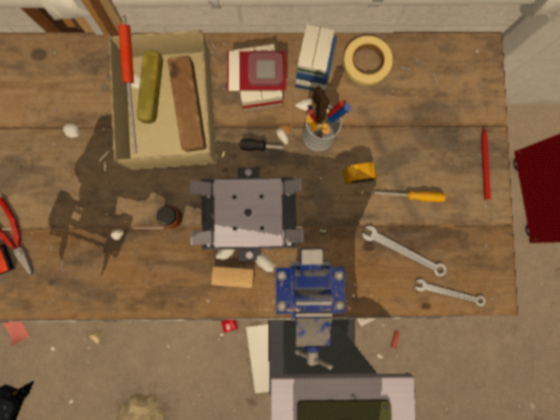

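View pics/s1.png

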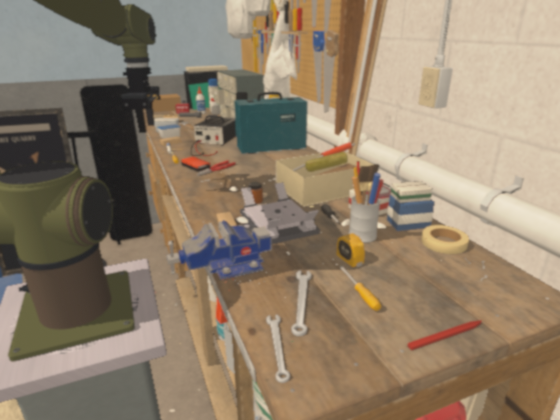

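Top view: the plate is centred near (248,213), with the leaves at about (202,187), (292,187), (203,238) and (294,237). The jar is at (168,216), the vise at (312,290) in front on the right, and the pen cup at (322,130). Next I'll enlarge and measure.

```bash
python3 - <<'E'
from h import *
p=cv2.imread('pics/t1.png')
cv2.imwrite('pics/t1c.png',cv2.resize(p[160:280,150:310],None,fx=5,fy=5,interpolation=cv2.INTER_CUBIC))
px('top','t1',[(248,213),(216,181),(281,181),(216,245),(281,245),(168,216),(312,258),(290,270),(312,290),(360,173),(322,130),(232,277),(100,270),(160,130)])
E
```

```text
248 213 [513.6 207.1  41.1]
216 181 [586.1 278.7  31.7]
281 181 [585.3 134.2  30.4]
216 245 [444.5 278.1  31.3]
281 245 [443.3 135.4  28.6]
168 216 [507.  376.6  59.3]
312 258 [415.3  70.4  61.3]
290 270 [387.4 115.6  11. ]
312 290 [350.   72.7  75.7]
360 173 [596.3 -35.5  64.2]
322 130 [661.2  57.3 169.1]
232 277 [374.2 243.5  25.5]
100 270 [390.6 542.9   0.8]
160 130 [710.5 412.6   3.9]
```

View pics/t1c.png

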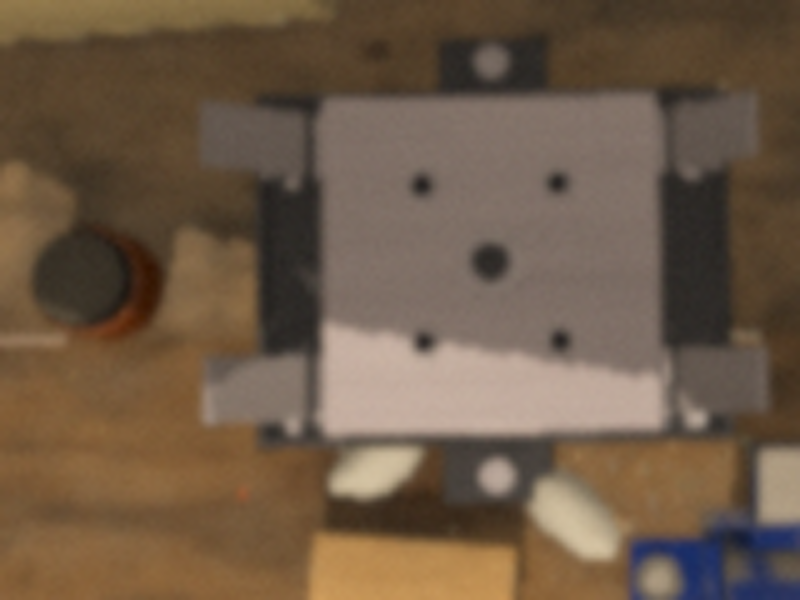

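The plate is centred at about (514,207) with yaw near 0.013, and its top at about 31 mm agrees with the given height. I'll go above corner_1 at roughly (454,267) with the fingers shut.

```bash
python3 -m pendant '[[[0.023,-0.034,0,0.07,1],[0.023,-0.034,0,0.07,1],[0.023,-0.034,0,0.07,1],[0.023,-0.034,0,0.07,1],[0.023,-0.034,0,0.07,1]]]'; python3 -m pendant '[[[0.023,-0.034,0,0,1],[0.023,-0.034,0,0,1],[0.023,-0.034,0,0,1],[0.023,-0.034,-0.02,0,1],[0.023,-0.034,-0.02,0,1]]]'; python3 - <<'E'
from h import *
s=bot.get_state();print(s['clock'],s['tcp_pos'],s['tool_rot'],s['contact_force'])
save('wrist','w1');save('top','t2')
d=np.load('pics/t1.npy');g=[(u,v,*world('top',u,v,d[v,u])) for u in range(270,350,3) for v in range(250,320,3) if d[v,u]]
g=np.array(g);print('vise',g[g[:,4]>60][:,2:].max(0),g[g[:,4]>60][:,2:].min(0))
E
```

```text
clock: 0.6
tcp_pos: [340.0, 438.3, 228.1]
tool_rot: [-3.141, -0.0, -3.141]
contact_force: [0.9, 0.8, 0.1]
finger_gap: 60.5
gripper_force: 0.0
clock: 1.1
tcp_pos: [455.6, 268.6, 188.8]
tool_rot: [3.141, 0.002, 3.139]
contact_force: [0.6, -0.3, 0.2]
finger_gap: 20.3
gripper_force: 0.0
1.1 [455.59697748 268.60822481 188.75766161] [3.14078794e+00 1.68818153e-03 3.13888545e+00] [ 0.63565129 -0.30276871  0.24056189]
vise [432.34658924 105.13222476  93.15867325] [293.06958435  34.51362685  60.1111874 ]
```

View pics/w1.png

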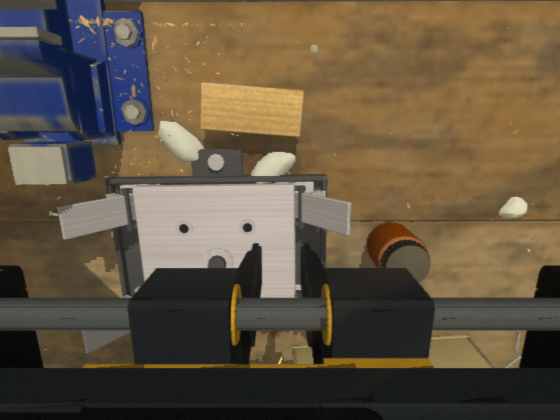

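The wrist view shows the plate's near edge running from (135,186) to (296,188), its bolt at (217,262), both near leaves up, and the jar clear. I'll check the position from here.

```bash
python3 - <<'E'
from h import *
from scipy.spatial.transform import Rotation as R
m=cams.camera_model('wrist');K=np.array(m['mtx']);T=np.array(m['T_tool_cam'])
d=np.load('pics/w1.npy')
Rt=R.from_euler('xyz',[3.1408,.0017,3.1389]).as_matrix();t=np.array([455.6,268.6,188.8])
for u,v in [(138,192),(292,192),(217,262),(184,228),(247,227),(65,222),(347,217)]:
    c=np.linalg.inv(K)@[u,v,1]*d[v,u]; print(u,v,(Rt@(T[:3,:3]@c+T[:3,3])+t).round(1))
s=bot.get_state();print(s['tcp_pos'],s['finger_gap'])
E
```

```text
138 192 [447.  137.7  31.7]
292 192 [447.5 279.2  31.9]
217 262 [512.6 208.5  41.1]
184 228 [481.6 177.5  32.5]
247 227 [480.5 237.1  33.5]
65 222 [463.1  92.7  73.1]
347 217 [459.2 322.3  75.1]
[454.59760106 265.74050056 184.86617309] 12.427236439438916
```

Both views agree: centre about (513,208), corner_1 about (452.5,267). Descending.

```bash
python3 -m pendant '[[[-0.001,0.001,-0.045,0,1],[-0.001,0,-0.045,0,1],[0,0,-0.035,0,1],[0,0,0,0,1],[0,0,0,0,1]]]'
```

```text
clock: 1.7
tcp_pos: [452.3, 271.4, 63.9]
tool_rot: [-3.141, -0.001, 3.139]
contact_force: [-0.0, -0.2, 1.2]
finger_gap: 0.6
gripper_force: 0.0
```

```bash
python3 -m pendant '[[[0,-0.004,-0.008,0,1],[0,0,-0.006,0,1],[0,0,-0.002,0,1],[0,0,0,0,1]]]'; python3 -m pendant '[[[0,0,-0.002,0,1],[0,0,0,0,1]]]'; python3 -m pendant '[[[0,0,-0.002,0,1],[0,0,0,0,1]]]'
```

```text
clock: 2.1
tcp_pos: [452.7, 267.0, 47.9]
tool_rot: [3.141, 0.0, 3.139]
contact_force: [0.4, -1.3, 0.1]
finger_gap: 0.3
gripper_force: 0.0
clock: 2.3
tcp_pos: [453.1, 267.2, 46.3]
tool_rot: [3.141, 0.001, 3.139]
contact_force: [0.9, -0.4, 1.6]
finger_gap: 0.4
gripper_force: 1.0
clock: 2.5
tcp_pos: [453.3, 267.3, 46.2]
tool_rot: [3.142, 0.0, 3.139]
contact_force: [-5.0, -2.4, 13.7]
finger_gap: 0.6
gripper_force: 7.0
```

corner_1 is firm: 13.7 N with no give. On to corner_2 at about (572,269).

```bash
python3 -m pendant '[[[0,0,0.022,0,1],[0.04,0.001,0,0,1],[0.04,0.001,0,0,1],[0.039,0,0,0,1],[0,0,0,0,1]]]';  python3 -m pendant '[[[0,0,-0.01,0,1],[0,0,-0.006,0,1],[0,0,0,0,1]]]'
```

```text
clock: 3.0
tcp_pos: [575.8, 268.7, 66.1]
tool_rot: [3.141, 0.003, 3.137]
contact_force: [-0.6, -0.9, -0.9]
finger_gap: 0.6
gripper_force: 0.0
clock: 3.3
tcp_pos: [569.0, 268.5, 47.3]
tool_rot: [-3.14, -0.004, 3.139]
contact_force: [0.6, -0.8, -1.1]
finger_gap: 0.4
gripper_force: 0.0
```

```bash
python3 -m pendant '[[[0,0,0,0,1],[0,0,-0.002,0,1],[0,0,0,0,1]]]'; python3 -m pendant '[[[0,0,-0.002,0,1],[0,0,0,0,1]]]'
```

```text
clock: 3.6
tcp_pos: [571.3, 269.1, 47.8]
tool_rot: [3.142, 0.0, 3.139]
contact_force: [-0.4, -0.8, -0.1]
finger_gap: 0.2
gripper_force: 0.0
clock: 3.8
tcp_pos: [571.8, 269.1, 45.8]
tool_rot: [3.141, 0.001, 3.139]
contact_force: [-0.0, -0.6, 1.1]
finger_gap: 0.2
gripper_force: 0.4
```

```bash
python3 -m pendant '[[[0,0,-0.002,0,1],[0,0,0,0,1]]]'; python3 -m pendant '[[[0,0,0,0,1],[0,0,0,0,1]]]'
```

```text
clock: 4.0
tcp_pos: [572.1, 269.3, 44.2]
tool_rot: [3.141, 0.001, 3.139]
contact_force: [-0.2, 1.4, 3.1]
finger_gap: 0.0
gripper_force: 1.5
clock: 4.2
tcp_pos: [572.1, 269.3, 44.2]
tool_rot: [3.141, 0.001, 3.139]
contact_force: [0.5, 1.7, 3.1]
finger_gap: 0.3
gripper_force: 1.6
```

It gives softly here: about 2 mm at 3 N. I'll keep going to the stop.

```bash
python3 -m pendant '[[[0,0,-0.002,0,1],[0,0,0,0,1]]]'; python3 -m pendant '[[[0,0,-0.002,0,1],[0,0,0,0,1]]]'
```

```text
clock: 4.4
tcp_pos: [572.3, 269.4, 42.3]
tool_rot: [3.141, 0.002, 3.139]
contact_force: [0.5, 1.5, 5.6]
finger_gap: 0.4
gripper_force: 2.6
clock: 4.6
tcp_pos: [572.4, 269.5, 41.8]
tool_rot: [3.141, 0.001, 3.139]
contact_force: [-2.6, 1.2, 11.3]
finger_gap: 0.4
gripper_force: 5.8
```

corner_2 is the loose one: it dipped about 4.4 mm to a stop. Now I'll lift off and measure leaf_2.

```bash
python3 -m pendant '[[[0,0,0.04,0,1],[0,0,0.05,0,1],[0,0.0,0,0,1],[0,0,0,0,1]]]'; python3 - <<'E'
from h import *
px('top','t1',[(192,181),(192,187),(192,193),(198,187),(204,187),(192,239),(200,239)])
E
```

```text
clock: 5.0
tcp_pos: [572.2, 268.9, 130.8]
tool_rot: [3.141, 0.002, 3.139]
contact_force: [-0.4, -0.2, -0.2]
finger_gap: 0.4
gripper_force: 0.0
192 181 [580.5 324.1  69.5]
192 187 [567.6 323.8  70.2]
192 193 [554.8 323.8  69.5]
198 187 [568.9 313.   60. ]
204 187 [570.4 302.1  48.9]
192 239 [457.4 322.3  72.1]
200 239 [457.5 308.4  57.4]
```

```bash
python3 -m pendant '[[[-0.002,0.023,0,0,1],[-0.002,0.023,0,0,1],[0,0,-0.02,0,1],[0,0,-0.02,0,1],[0,0,0,0,1]]]'; python3 -m pendant '[[[0,0,-0.007,0,1],[0,0,-0.007,0,1],[0,0,-0.007,0,1],[0,0,0,0,1]]]'
```

```text
clock: 5.5
tcp_pos: [563.6, 313.1, 83.0]
tool_rot: [-3.136, -0.01, 3.139]
contact_force: [0.2, 0.5, -0.5]
finger_gap: 0.3
gripper_force: 0.0
clock: 5.9
tcp_pos: [567.3, 314.6, 67.8]
tool_rot: [-3.141, -0.001, 3.139]
contact_force: [-0.3, -0.8, -0.1]
finger_gap: -0.0
gripper_force: 0.2
```

```bash
python3 -m pendant '[[[0,0,-0.006,0,1],[0,0,-0.005,0,1],[0,0,0,0,1]]]'; python3 -m pendant '[[[0,0,-0.004,0,1],[0,0,-0.003,0,1],[0,0,0,0,1],[0,0,0,0,1]]]'
```

```text
clock: 6.2
tcp_pos: [567.3, 314.8, 56.9]
tool_rot: [-3.141, -0.001, 3.139]
contact_force: [0.1, 0.4, 0.7]
finger_gap: 0.9
gripper_force: 0.2
clock: 6.6
tcp_pos: [567.4, 314.8, 50.4]
tool_rot: [-3.141, -0.0, 3.139]
contact_force: [0.1, 0.6, -0.1]
finger_gap: 0.3
gripper_force: 0.0
```

```bash
python3 -m pendant '[[[0,0,-0.002,0,1],[0,0,0,0,1]]]'; python3 -m pendant '[[[0,0,-0.002,0,1],[0,0,0,0,1]]]'
```

```text
clock: 6.8
tcp_pos: [567.5, 314.9, 48.4]
tool_rot: [-3.142, -0.0, 3.139]
contact_force: [0.1, -1.1, 0.8]
finger_gap: 0.6
gripper_force: 0.1
clock: 7.0
tcp_pos: [567.7, 315.0, 47.9]
tool_rot: [-3.141, -0.0, 3.139]
contact_force: [-4.1, -0.7, 6.6]
finger_gap: 0.5
gripper_force: 3.4
```

At the stop. One small extra push to seat the leaf, then I'll lift away and look.

```bash
python3 -m pendant '[[[0,0,-0.001,0,1],[0,0,0,0,1],[0,0,0,0,1]]]'; python3 -m pendant '[[[0,0,0.03,0,1],[0,0,0.04,0,1],[0,0,0.045,0,1],[-0.04,-0.02,0.03,0,1],[-0.04,-0.02,0.03,0,1]]]';python3 -m pendant '[[[-0.045,0.0,0.02,0,1],[-0.045,0,0.0,0,1],[-0.04,0,0,0,1],[0,0,0,0,1],[0,0,0,0,1]]]'; python3 - <<'E'
from h import *
p,d=save('top','t3');save('wrist','w3')
w=cv2.imread('pics/w3.png')
a=cv2.resize(p[150:290,145:315,::-1],None,fx=2.5,fy=2.5); b=cv2.resize(w,(425,319))
cv2.imwrite('pics/m.png',np.hstack([a,cv2.copyMakeBorder(b,0,31,0,0,0)])[:, :800])
px('top','t3',[(190,187),(196,187),(202,187)])
E
```

```text
clock: 7.3
tcp_pos: [567.7, 315.1, 47.8]
tool_rot: [-3.141, -0.0, 3.139]
contact_force: [-4.9, -0.8, 10.6]
finger_gap: 0.9
gripper_force: 5.4
clock: 7.8
tcp_pos: [493.2, 277.5, 218.0]
tool_rot: [3.141, 0.001, 3.139]
contact_force: [-0.4, 0.0, 0.2]
finger_gap: 0.5
gripper_force: 0.0
clock: 8.3
tcp_pos: [363.1, 277.8, 236.6]
tool_rot: [3.141, 0.002, 3.14]
contact_force: [0.3, -0.0, 0.1]
finger_gap: 0.7
gripper_force: 0.0
190 187 [572.8 335.7  33.8]
196 187 [572.9 322.7  32.8]
202 187 [572.7 309.3  33.2]
```

View pics/m.png

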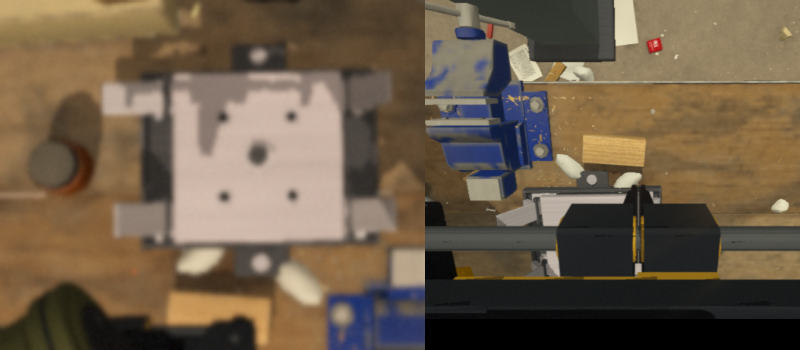

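In the picture the far-left leaf (about (135,98)) is flat, at 33–34 mm along its length. The other three leaves are up and the bystanders haven't moved. Handing in.

```bash
python3 -c "
from cell import close_job;print(close_job())"
```

```text
the job is handed in; nothing more can be done
None
```

The far left corner (corner_2) was the loose one: it dipped about 4.4 mm to a stop. Its shim (shim_2) is now folded flat and the other three are still up. I pressed only corners 1 and 2 and didn't re-press corner 2 after folding; the job is handed in, but no verdict came back.

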